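Sweep the used jar lids into the wash tub

TASK

Clear the steel ledge beside the griddle: with the fingers, sweep the three loose yellow jar lids along it and off its end, so that all of them drop into the red wash tub (not the blue tub of clean things). Only push the lids: never pick one up, lift it or carry it over. Leave the shakers, the tin and everything else standing where it is.

Things in the scene. Friction and masses are not known exactly. Their poses are not given: they have to be found in the camera images.
- ledge: fixed brushed-steel ledge, 260 mm along its x, 360 mm along its y, flat top 85 mm above the table; origin at the centre of its underside (table level). A lip 6 mm thick and 10 mm high runs along each of the two long sides (at x = -130 and x = +130 mm); the two ends (y = -180 and y = +180 mm) have no lip. Its place and yaw vary a little from start to start; its yaw stays within about 9 degrees.
- wash_tub: fixed red open tub that the lids must end in, 260 mm along x, 140 mm along y, 70 mm tall, walls and floor 4 mm; origin at the centre of its underside. It stands on the table close against one end of the ledge (either the +y or the -y end; 1 mm gap), with the same yaw as the ledge, its rim 15 mm below the ledge top, so that what is pushed off that end drops into it.
- clean_tub: fixed blue open tub of the same size at the other end of the ledge, for clean things; no lid may go in it. Origin at the centre of its underside.
- lid_a: loose round yellow jar lid with an orange centre, 46 mm in diameter, 16 mm thick, about 25 g, lying flat on the ledge; origin at its centre (93 mm above the table at the start), z along its axis. It slides flat when pushed low on its edge; its yaw means nothing. At the start the lids lie roughly one behind another along the ledge, with more than 35 mm between them, in the half nearer the robot.
- lid_b: loose round yellow jar lid with an orange centre, 46 mm in diameter, 16 mm thick, about 25 g, lying flat on the ledge; origin at its centre (93 mm above the table at the start), z along its axis. It slides flat when pushed low on its edge; its yaw means nothing. At the start the lids lie roughly one behind another along the ledge, with more than 35 mm between them, in the half nearer the robot.
- lid_c: loose round yellow jar lid with an orange centre, 46 mm in diameter, 16 mm thick, about 25 g, lying flat on the ledge; origin at its centre (93 mm above the table at the start), z along its axis. It slides flat when pushed low on its edge; its yaw means nothing. At the start the lids lie roughly one behind another along the ledge, with more than 35 mm between them, in the half nearer the robot.
- salt_shaker: white shaker with a steel top, 40 mm wide, 61 mm tall; loose, stands on the ledge near its far lip; must stay as it is. Origin at the centre of its underside.
- pepper_shaker: dark wooden shaker with a steel top, 40 mm wide, 61 mm tall; loose, stands on the ledge near its far lip; must stay as it is. Origin at the centre of its underside.
- spice_tin: green tin with a steel lid, 42 mm wide, 55 mm tall; loose, stands on the ledge near its far lip; must stay as it is. Origin at the centre of its underside.
- ketchup: red squeeze bottle, 64 mm wide, 195 mm tall; loose, stands on the table off the ledge; must stay as it is. Origin at the centre of its underside.
- mustard: yellow squeeze bottle, 64 mm wide, 195 mm tall; loose, stands on the table off the ledge; must stay as it is. Origin at the centre of its underside.
- cup_stack: stack of red paper cups, 85 mm wide, 138 mm tall; loose, stands on the table off the ledge; must stay as it is. Origin at the centre of its underside.

How it is judged:
By the outcome, as a careful person would: the job done as asked, in the order asked, and still so for the second after the job is handed in, with the robot touching nothing.
It also fails if it takes over 61 s, if anything falls off the work surface, if the arm or the gripper's body presses on something with over 40 N, if the wrist force passes 120 N, or if a joint passes its speed limit or range.

ROBOT

A 7-joint arm with a two-finger parallel gripper is mounted at the origin on the work surface. World frame = base frame: x ahead of the robot, y to its left, z up, the work surface at z = 0. Lengths are in m, angles in rad, forces in N, time in s.
With the tool pointing down it reaches from about 0.4 to 0.85 m from the base axis. Payload 4.5 kg.
Tool frame: the origin (TCP) lies midway between the tips of the shut fingers; the grasp point (between the pads) lies 19 mm behind it; z points along the fingers, y is the direction in which the jaws open and shut (so a half turn about z gives the same grasp; the last joint's range is limited). The gripper opens to 88 mm and grips with 3 to 60 N. Pads are 18 mm wide; open, the fingers measure 123 mm over their backs; the gripper's body (75 mm by 187 mm) begins 45 mm behind the grasp point.
Start: joints at [1.233, 0.689, -0.195, 1.565, 0.157, 0.902, -0.215], TCP at [0.227, -0.582, 0.239] pointing down, gripper open.
Joint ranges: [-3.01, 3.01], [-0.46, 2.08], [-1.47, 1.51], [0.13, 2.56], [-1, 4.14], [0.04, 2.09], [-2.66, 2.66]. Speed limits (rad/s): [2.57, 2.57, 3.14, 3.14, 3.14, 3.14, 3.14].

INTERFACE

Orientations are given as a unit quaternion [x, y, z, w].
In Python, from plant import r gives the robot as it stands. The module is installed in compiled form; this text tells all that it offers.
- The arm moves only by the shell command python3 -m jog 'ROWS' [FORCE]. ROWS is JSON, a list of rows, each an object with "translation": the shift along the tool's x, y, z in units of 40 mm (1.0 is 40 mm), a list of three; "twist": the turn about the tool's z in units of 6 degrees (1.0 is 6 degrees); "claw": the opening in per cent of the stroke, from 0 (shut) to 100 (fully open). A call has 1 to 20 rows; each row shifts and turns the commanded pose from where the row before left it, along the tool's axes as they then stand; what a row does not reach is not made up. A row lasts 1/12 s, in which the tool goes at most 41.7 mm and 7.16 degrees, less where a joint would pass 70% of its speed; a pose out of reach is approached as far as the arm can. A call is refused whole if a number of a shift passes 1 or a number of a turn 1, either way. A call with a gripper value outside its range is refused whole. The fingers move at their own pace and stop on an object; FORCE is the grip in N (left out, the last holds). Time passes only in rows, so rows that do not move let the fingers close. It gives the time, the measured TCP pose, the force and the opening at its end, in the units of the state.
- r.get_state(): the state, without advancing time (a new reading comes with each control period).
- r.snapshot(name): name is "scene" or "top" or "wrist"; returns a dict with "img" (384x512x3 uint8, red, green, blue), "fx", "fy", "cx", "cy" (pixels), "dist_coeffs" ([k1, k2, p1, p2, k3] as OpenCV has them; the pictures are not rectified), "origin" and "rotation" of the camera in the world; the wrist camera has in their place "T_tool_cam" (4x4, takes a point from camera to tool coordinates, whose origin is the TCP and whose axes are the flange's). Camera axes: x right, y up, looking along -z (the intrinsics and any distortion apply to the point x, -y, -z); pixel columns grow to the right and rows downward; lengths in m; the calibration is good to about 2 mm. A picture is of the moment at which its call begins: read the wrist's pose just before it. There is no depth.
- r.finish_job(): hands the job in, once; it reports no verdict.
Trained networks look in the newest picture that a camera, given by its name, has taken for a name from the list of things; names that differ only in an ending like _2 or _b are one class to them, and where a whole thing is asked for, a point or a joint stands for the part that bears it (a point fixed in the world has none). Each returns a list of dicts, best first, with "confidence" (0 to 1); they miss things now and then, are a little off and sometimes report something else, mostly with a low value. They report only what shows in the picture. A call takes as long as a camera call.
- r.spot_in(label, camera): "rect" ([left, top, right, bottom] in pixels, round what is visible of it).
- r.spot_point(label, camera): "location" ([row, column] in pixels: a listed point, or the origin of a listed thing).
The state is a dict: "clock": time; "q": joint angles; "qd": joint speeds; "joint_torque": joint torques, N m; "tool_pos": TCP position; "eef_rot": TCP orientation; "contact_force": force on the tool from outside, world axes, zero at the start; "moment": the same for the moment, N m; "opening": opening from 0.0 (shut) to 1.0 (fully open).
Only numpy, scipy, OpenCV 4.12 (cv2) and the standard library are available. Lean on these libraries where they do the work, as an engineer would, in place of code of your own. Each camera call takes 0.05 s, during which the arm holds its last target. There are 200 camera calls.

## Working session

There is one attempt and no reset: what is moved stays moved. The work goes in short steps, Python scripts to look and compute and a shell command to move; the robot and the scene stay as the last step left them, time stands still between calls to the robot, and variables do not carry over. Pictures are saved under pics/ and viewed, about 8 in all and at most 12, crops included, and the job is handed in when it is done.

```bash
mkdir -p pics; cat > h.py <<'E'
import numpy as np, cv2
from plant import r
from scipy.spatial.transform import Rotation as R
def cam(s):
    K=np.array([[s["fx"],0,s["cx"]],[0,s["fy"],s["cy"]],[0,0,1.]]);return K,np.array(s["dist_coeffs"],float)
def px2w(s,u,v,z):
    K,d=cam(s);n=cv2.undistortPoints(np.array([[[u,v]]],float),K,d)[0,0]
    o=np.array(s["origin"]);D=np.array(s["rotation"]).reshape(3,3)@np.array([n[0],-n[1],-1]);return o+D*(z-o[2])/D[2]
def w2px(s,p):
    K,d=cam(s);c=(np.atleast_2d(p)-s["origin"])@np.array(s["rotation"]).reshape(3,3)
    return cv2.projectPoints((c*[1,-1,-1]).reshape(-1,1,3),np.zeros(3),np.zeros(3),K,d)[0].reshape(-1,2)
def save(s,n,sc=1): cv2.imwrite(f"pics/{n}.png",cv2.resize(s["img"][:,:,::-1],None,fx=sc,fy=sc))
E
python3 - <<'E'
from h import *
st=r.get_state();print(st["clock"],st["tool_pos"],st["eef_rot"],R.from_quat(st["eef_rot"]).as_matrix().round(3))
t=r.snapshot("top");save(t,"top0",1.5);print(t["origin"],np.round(t["rotation"],3))
Z=dict(ledge=0,wash_tub=0,clean_tub=0,lid_a=.093,salt_shaker=.085,pepper_shaker=.085,spice_tin=.085,ketchup=0,mustard=0,cup_stack=0)
for n,z in Z.items():
    for d in r.spot_point(n,"top")[:4]:
        a,b=d["location"];print(n,round(d["confidence"],2),np.round([b,a]),px2w(t,b,a,z).round(4))
s=r.snapshot("scene");save(s,"scene0",1.5)
E
```

```text
0.0 [ 0.22679921 -0.58174524  0.23792605] [ 9.82760692e-01  1.84880079e-01 -2.32740805e-04 -8.50736540e-04] [[ 0.932  0.363 -0.001]
 [ 0.363 -0.932  0.002]
 [-0.    -0.002 -1.   ]]
[ 0.25684062 -0.03740906  1.42042366] [-0.072  0.071  0.713 -0.694]Traceback (most recent call last):
  File "<stdin>", line 7, in <module>
  File "h.py", line 8, in px2w
    o=np.array(s["origin"]);D=np.array(s["rotation"]).reshape(3,3)@np.array([n[0],-n[1],-1]);return o+D*(z-o[2])/D[2]
                              ~~~~~~~~~~~~~~~~~~~~~~~~~~~~~~~^^^^^
ValueError: cannot reshape array of size 4 into shape (3,3)
```

```bash
sed -i 's/np.array(s\["rotation"\]).reshape(3,3)/R.from_quat(s["rotation"]).as_matrix()/' h.py
python3 - <<'E'
from h import *
t=r.snapshot("top");save(t,"top0",1.5)
Z=dict(ledge=0,wash_tub=0,clean_tub=0,lid_a=.093,salt_shaker=.085,pepper_shaker=.085,spice_tin=.085,ketchup=0,mustard=0,cup_stack=0)
for n,z in Z.items():
    for d in r.spot_point(n,"top")[:4]:
        a,b=d["location"];print(n,round(d["confidence"],2),np.round([b,a]),px2w(t,b,a,z).round(4))
s=r.snapshot("scene");save(s,"scene0",1.5)
E
```

```text
ledge 0.61 [242. 190.] [0.546  0.0267 0.    ]
ledge 0.16 [176. 188.] [0.5627 0.2951 0.    ]
wash_tub 0.96 [175. 190.] [0.5549 0.2983 0.    ]
wash_tub 0.75 [299. 191.] [ 0.534 -0.205  0.   ]
clean_tub 0.77 [301. 194.] [ 0.5236 -0.2113  0.    ]
clean_tub 0.65 [368. 193.] [ 0.5205 -0.4864  0.    ]
lid_a 0.69 [211. 195.] [0.5119 0.1385 0.093 ]
lid_a 0.59 [268. 186.] [ 0.5404 -0.0775  0.093 ]
lid_a 0.41 [236. 203.] [0.4768 0.0436 0.093 ]
salt_shaker 0.53 [238. 165.] [0.6268 0.0345 0.085 ]
pepper_shaker 0.6 [266. 163.] [ 0.6309 -0.073   0.085 ]
spice_tin 0.69 [212. 162.] [0.643  0.1337 0.085 ]
ketchup 0.75 [371. 230.] [ 0.3689 -0.4874  0.    ]
mustard 0.95 [371. 191.] [ 0.5281 -0.498   0.    ]
cup_stack 0.56 [135. 237.] [0.367  0.4581 0.    ]
```

View pics/top0.png

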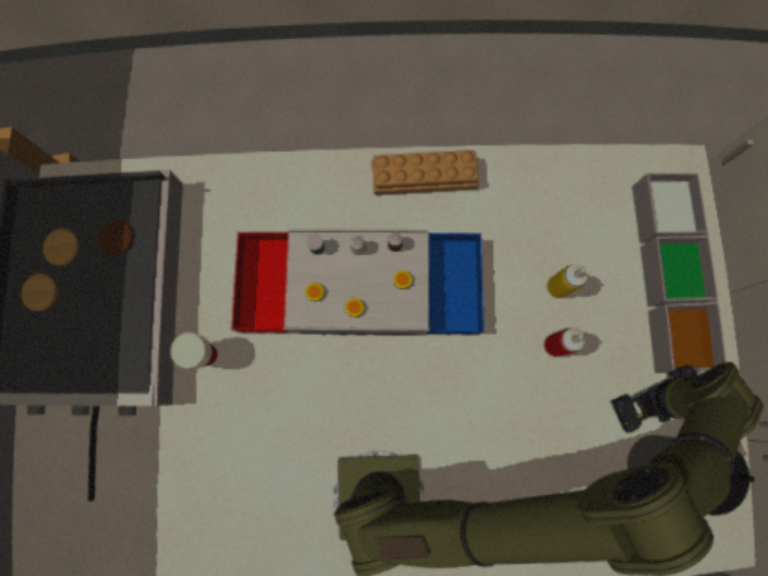

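View pics/scene0.png

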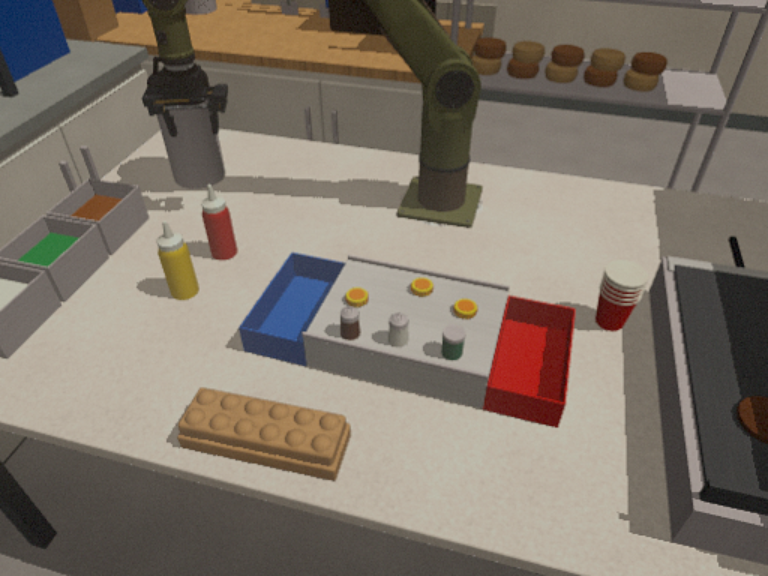

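Red tub is at the +y (image-left) end at about (262,282) of the 1.5x top view. The lids are at (316,291), (355,307) and (403,279), and the shakers and tin are along the far lip at row ~243. Next: precise positions.

```bash
cat > m.py <<'E'
from h import *
def lids(s):
    h=cv2.cvtColor(s["img"],cv2.COLOR_RGB2HSV);m=cv2.inRange(h,(8,130,110),(35,255,255))
    n,_,st,c=cv2.connectedComponentsWithStats(m)
    return [(px2w(s,*c[i],.097).round(4),st[i,4],c[i].round(1)) for i in range(1,n) if st[i,4]>12]
E
python3 - <<'E'
from m import *
from scipy.optimize import least_squares
t=r.snapshot("top");h=cv2.cvtColor(t["img"],cv2.COLOR_RGB2HSV)
for l in lids(t): print("top",*l)
# tub rims: project outer boundary at z=.07 / fit via contour corners
for nm,m in (("red",cv2.inRange(h,(0,180,60),(6,255,255))|cv2.inRange(h,(172,180,60),(180,255,255))),("blue",cv2.inRange(h,(100,150,40),(125,255,255)))):
    n,lb,st,c=cv2.connectedComponentsWithStats(m);i=max(range(1,n),key=lambda i:st[i,4])
    k=cv2.findContours((lb==i).astype('uint8'),0,2)[0][0][:,0,:]
    w=np.array([px2w(t,*p,.07)[:2] for p in k.astype(float)],dtype=np.float32)
    print(nm,cv2.boxPoints(cv2.minAreaRect(w)).round(4).tolist(),cv2.minAreaRect(w))
s=r.snapshot("scene")
for l in lids(s): print("scene",*l)
E
```

```text
top [1.0089 1.0584 0.097 ] 46 [ 3.1 88.2]
top [ 0.8346 -0.1432  0.097 ] 1241 [282.  112.5]
top [0.9147 0.858  0.097 ] 44 [ 41.3 104.8]
top [ 0.5398 -0.0779  0.097 ] 116 [268.  185.8]
top [ 0.5231 -0.4912  0.097 ] 31 [376.6 187.1]
top [0.5142 0.1435 0.097 ] 118 [209.3 194.1]
top [0.4719 0.0448 0.097 ] 120 [235.7 204.6]
red [[0.42149999737739563, 0.2249000072479248], [0.6790000200271606, 0.21819999814033508], [0.6823999881744385, 0.3499000072479248], [0.42489999532699585, 0.35659998655319214]] ((0.5519313216209412, 0.2873948812484741), (0.13167636096477509, 0.2575884163379669), 88.5088119506836)
blue [[0.40389999747276306, -0.2782000005245209], [0.6593999862670898, -0.28610000014305115], [0.6635000109672546, -0.1525000035762787], [0.40799999237060547, -0.14470000565052032]] ((0.5336821675300598, -0.21538248658180237), (0.13358384370803833, 0.2556132376194), 88.24626159667969)
scene [-0.8088 -1.5192  0.097 ] 688 [82.8 18.4]
scene [-0.8646 -0.8395  0.097 ] 3342 [186.5  24.9]
scene [-1.2161 -0.8599  0.097 ] 41 [204.2   7.4]
scene [-1.2261 -0.232   0.097 ] 20 [296.8  14.8]
scene [-1.2193 -0.0955  0.097 ] 21 [317.8  16.9]
scene [ 0.3995 -0.7966  0.097 ] 295 [ 63.9 138. ]
scene [ 0.5731 -0.4653  0.097 ] 597 [119.6 181.8]
scene [0.4798 0.0457 0.097 ] 138 [280.8 191. ]
scene [ 0.5441 -0.0756  0.097 ] 136 [237.7 197.4]
scene [0.5197 0.1448 0.097 ] 151 [310.  205.1]
```

```bash
cat > go.py <<'E'
import sys
from h import *
# usage: go.py x y z yaw_deg -> needed shift in tool units now, and twist units (tool y axis along yaw)
st=r.get_state();M=R.from_quat(st["eef_rot"]).as_matrix();p=np.array(st["tool_pos"]);a=[float(v) for v in sys.argv[1:5]]
yaw=np.degrees(np.arctan2(M[1,1],M[0,1]));dw=(a[3]-yaw+180)%360-180
tw=-dw/6
def tot(M): return (M.T@(np.array(a[:3])-p)/.04).round(2)
print("t",round(st["clock"],2),"pos",p.round(4),"yaw",yaw.round(2),"zaxis",M[:,2].round(3),"shift now",tot(M),"twist",tw.round(2),"shift after twist",tot(R.from_rotvec([0,0,np.radians(dw)]).as_matrix()@M),"F",np.round(st["contact_force"],1),"q",np.round(st["q"],2),"open",round(st["opening"],2))
E
python3 -m jog '[{"translation":[0,0,-1],"twist":0,"claw":34},{"translation":[0.64,-0.66,0],"twist":0,"claw":34},{"translation":[0.64,-0.66,0],"twist":0,"claw":34},{"translation":[0.64,-0.66,0],"twist":0,"claw":34},{"translation":[0.64,-0.66,0],"twist":0,"claw":34},{"translation":[0.64,-0.66,0],"twist":0,"claw":34},{"translation":[0.64,-0.66,0],"twist":0,"claw":34},{"translation":[0.64,-0.66,0],"twist":0,"claw":34},{"translation":[0.64,-0.66,0],"twist":0,"claw":34},{"translation":[0.64,-0.66,0],"twist":0,"claw":34}]'
python3 go.py .5155 .098 .2 -2
```

```text
clock: 1.63
tool_pos: [0.3559, -0.2757, 0.279]
eef_rot: [0.983, 0.185, 0.0, 0.0]
contact_force: [1.3, 0.1, 0.2]
opening: 0.344
t 1.63 pos [ 0.3559 -0.2757  0.279 ] yaw -68.71 zaxis [ 0.001 -0.    -1.   ] shift now [ 7.11 -7.26  1.97] twist -11.12 shift after twist [9.47 3.66 1.98] F [1.3 0.1 0.2] q [ 0.71  0.41 -0.22  2.01  0.13  0.73 -0.79] open 0.34
```

```bash
python3 -m jog '[{"translation":[0.65,-0.66,0],"twist":0,"claw":34},{"translation":[0.65,-0.66,0],"twist":0,"claw":34},{"translation":[0.65,-0.66,0],"twist":0,"claw":34},{"translation":[0.65,-0.66,0],"twist":0,"claw":34},{"translation":[0.65,-0.66,0],"twist":0,"claw":34},{"translation":[0.65,-0.66,0],"twist":0,"claw":34},{"translation":[0.65,-0.66,0],"twist":0,"claw":34},{"translation":[0.65,-0.66,0],"twist":0,"claw":34},{"translation":[0.65,-0.66,0],"twist":0,"claw":34},{"translation":[0.65,-0.66,0],"twist":0,"claw":34},{"translation":[0.61,-0.66,0],"twist":0,"claw":34}]'
python3 -m jog '[{"translation":[0,0,0],"twist":-1,"claw":34},{"translation":[0,0,0],"twist":-1,"claw":34},{"translation":[0,0,0],"twist":-1,"claw":34},{"translation":[0,0,0],"twist":-1,"claw":34},{"translation":[0,0,0],"twist":-1,"claw":34},{"translation":[0,0,0],"twist":-1,"claw":34},{"translation":[0,0,0],"twist":-1,"claw":34},{"translation":[0,0,0],"twist":-1,"claw":34},{"translation":[0,0,0],"twist":-1,"claw":34},{"translation":[0,0,0],"twist":-1,"claw":34},{"translation":[0,0,0],"twist":-1,"claw":34},{"translation":[0,0,0],"twist":-0.12,"claw":34},{"translation":[0,0,0],"twist":0,"claw":34}]'
python3 go.py .5155 .098 .15 -2
python3 - <<'E'
from m import *
st=r.get_state();s=r.snapshot("wrist");save(s,"w1",1.5)
T=np.eye(4);T[:3,:3]=R.from_quat(st["eef_rot"]).as_matrix();T[:3,3]=st["tool_pos"]
C=T@np.array(s["T_tool_cam"]);s["origin"]=C[:3,3];s["rotation"]=R.from_matrix(C[:3,:3]).as_quat()
for l in lids(s): print(*l)
E
```

```text
clock: 2.55
tool_pos: [0.5156, 0.0987, 0.2789]
eef_rot: [0.983, 0.185, 0.0, 0.0]
contact_force: [1.0, 0.0, -0.1]
opening: 0.336
clock: 3.63
tool_pos: [0.5149, 0.0965, 0.2787]
eef_rot: [0.72, 0.694, 0.0, -0.0]
contact_force: [0.1, -0.2, 0.0]
opening: 0.34
t 3.63 pos [0.5149 0.0965 0.2787] yaw -2.11 zaxis [-0.  0. -1.] shift now [0.04 0.01 3.22] twist -0.02 shift after twist [0.04 0.01 3.22] F [ 0.1 -0.2  0. ] q [ 0.08  0.54 -0.56  1.81  0.36  0.89 -0.68] open 0.34
[0.5151 0.1454 0.097 ] 1298 [256.4 138. ]
[0.4732 0.0485 0.097 ] 1005 [225.8 218.5]
[0.7841 0.0097 0.097 ] 456 [466.4 237.7]
[ 0.8036 -0.0212  0.097 ] 1319 [476.1 258.2]
[ 0.3908 -0.0805  0.097 ] 101 [173.5 307.4]
[ 0.6245 -0.0991  0.097 ] 43 [341.  313.4]
[ 0.8012 -0.1351  0.097 ] 756 [459.  327.9]
[ 0.5388 -0.0969  0.097 ] 24 [280.  314.4]
```

View pics/w1.png

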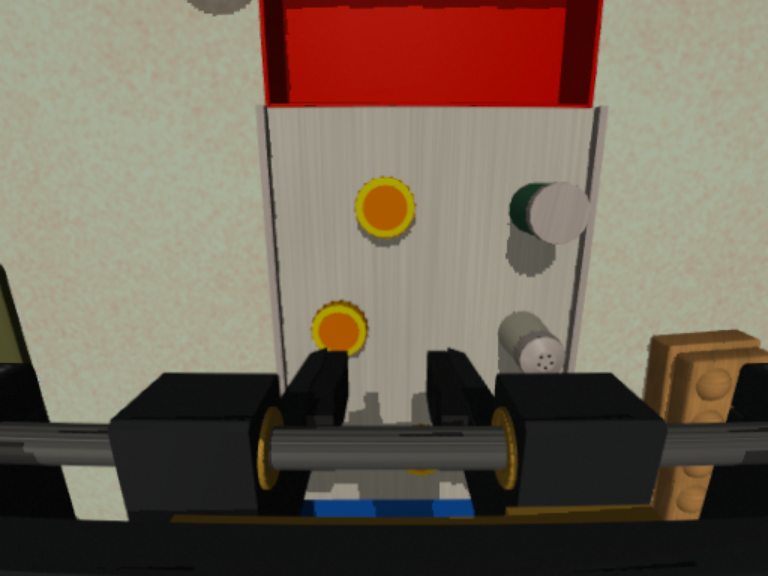

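View w1: lid A at (386,208), lid B at (340,330). The ledge's tub end is at row ~105, and the tin and shakers are well to the right of the sweep lane. Descending behind lid A.

```bash
python3 -m jog '[{"translation":[0,0,0.8],"twist":0,"claw":34},{"translation":[0,0,0.8],"twist":0,"claw":34},{"translation":[0,0,0.8],"twist":0,"claw":34},{"translation":[0,0,0.8],"twist":0,"claw":34},{"translation":[0,0,0.7],"twist":0,"claw":34},{"translation":[0,0,0.4],"twist":0,"claw":34},{"translation":[0,0,0.3],"twist":0,"claw":34},{"translation":[0,0,0],"twist":0,"claw":34}]'
python3 go.py .517 .235 .092 -2
```

```text
clock: 4.35
tool_pos: [0.5136, 0.0963, 0.0926]
eef_rot: [0.72, 0.694, -0.002, -0.001]
contact_force: [0.5, 0.2, 0.0]
opening: 0.338
t 4.35 pos [0.5136 0.0963 0.0926] yaw -2.06 zaxis [-0.004 -0.002 -1.   ] shift now [ 3.47 -0.04  0.01] twist -0.01 shift after twist [ 3.47 -0.04  0.01] F [0.5 0.2 0. ] q [-0.06  0.81 -0.35  1.98  0.6   0.46 -0.89] open 0.34
```

```bash
python3 -m jog '[{"translation":[0.2,0,0],"twist":0,"claw":34},{"translation":[0.2,0,0],"twist":0,"claw":34},{"translation":[0.2,0,0],"twist":0,"claw":34},{"translation":[0.2,0,0],"twist":0,"claw":34},{"translation":[0.2,0,0],"twist":0,"claw":34},{"translation":[0.2,0,0],"twist":0,"claw":34},{"translation":[0.2,0,0],"twist":0,"claw":34},{"translation":[0.2,0,0],"twist":0,"claw":34},{"translation":[0.2,0,0],"twist":0,"claw":34},{"translation":[0.2,0,0],"twist":0,"claw":34},{"translation":[0.2,0,0],"twist":0,"claw":34},{"translation":[0.2,0,0],"twist":0,"claw":34},{"translation":[0.2,0,0],"twist":0,"claw":34},{"translation":[0.2,0,0],"twist":0,"claw":34},{"translation":[0.2,0,0],"twist":0,"claw":34},{"translation":[0.2,0,0],"twist":0,"claw":34},{"translation":[0.2,0,0],"twist":0,"claw":34},{"translation":[0.1,0,0],"twist":0,"claw":34},{"translation":[0,0,0],"twist":0,"claw":34}]'
python3 -c "
from m import *
s=r.snapshot('scene');save({'img':s['img'][120:310,140:420]},'s1',2.5)"
python3 go.py .473 .0 .2 -2
```

```text
clock: 5.93
tool_pos: [0.5196, 0.2383, 0.0948]
eef_rot: [0.719, 0.695, 0.001, -0.0]
contact_force: [0.8, 0.7, 0.5]
opening: 0.339
t 5.98 pos [0.5196 0.2371 0.0947] yaw -1.93 zaxis [ 0.  0. -1.] shift now [-5.96 -0.97 -2.63] twist 0.01 shift after twist [-5.96 -0.96 -2.63] F [-0.2  0.8 -0. ] q [-0.3   0.84 -0.36  1.84  0.52  0.55 -1.03] open 0.34
```

View pics/s1.png

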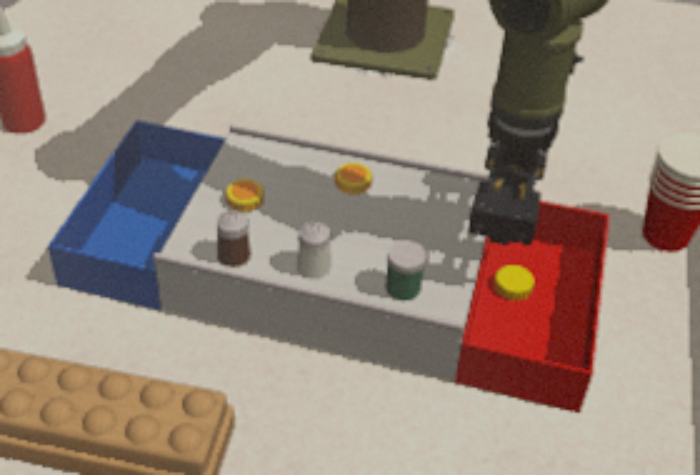

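Lid A is in the red tub at (515,282). B is at (353,178), C at (245,193), and everything else is undisturbed. Now lid B.

```bash
python3 -m jog '[{"translation":[0,0,-0.6],"twist":0,"claw":34},{"translation":[0,0,-0.7],"twist":0,"claw":34},{"translation":[0,0,-0.7],"twist":0,"claw":34},{"translation":[-0.4,0,-0.4],"twist":0,"claw":34},{"translation":[-0.7,-0.1,0],"twist":0,"claw":34},{"translation":[-0.7,-0.1,0],"twist":0,"claw":34},{"translation":[-0.7,-0.2,0],"twist":0,"claw":34},{"translation":[-0.7,-0.2,0],"twist":0,"claw":34},{"translation":[-0.7,-0.2,0],"twist":0,"claw":34},{"translation":[-0.7,-0.1,0],"twist":0,"claw":34},{"translation":[-0.6,-0.1,0],"twist":0,"claw":34},{"translation":[-0.5,0,0],"twist":0,"claw":34},{"translation":[-0.3,0,0],"twist":0,"claw":34},{"translation":[0,0,0],"twist":0,"claw":34}]'
python3 go.py .472 .0 .092 -2
```

```text
clock: 7.15
tool_pos: [0.4706, -0.0062, 0.1905]
eef_rot: [0.721, 0.693, -0.002, 0.001]
contact_force: [-1.2, 0.5, -0.8]
opening: 0.336
t 7.15 pos [ 0.4706 -0.0062  0.1905] yaw -2.34 zaxis [-0.002 -0.003 -1.   ] shift now [0.16 0.03 2.46] twist -0.06 shift after twist [0.16 0.03 2.46] F [-1.2  0.5 -0.8] q [ 0.22  0.6  -0.47  2.06  0.49  0.59 -0.64] open 0.34
```

```bash
python3 -m jog '[{"translation":[0.1,0,0.6],"twist":0,"claw":34},{"translation":[0,0,0.6],"twist":0,"claw":34},{"translation":[0,0,0.5],"twist":0,"claw":34},{"translation":[0,0,0.4],"twist":0,"claw":34},{"translation":[0,0,0.2],"twist":0,"claw":34},{"translation":[0,0,0.1],"twist":0,"claw":34},{"translation":[0,0,0],"twist":0,"claw":34}]'
python3 go.py .481 .237 .092 -2
```

```text
clock: 7.73
tool_pos: [0.4715, 0.0026, 0.0944]
eef_rot: [0.719, 0.695, -0.0, -0.0]
contact_force: [-0.5, -0.5, 0.5]
opening: 0.343
t 7.73 pos [0.4715 0.0026 0.0944] yaw -1.93 zaxis [-0.001 -0.    -1.   ] shift now [5.86 0.04 0.06] twist 0.01 shift after twist [5.86 0.03 0.06] F [-0.5 -0.5  0.5] q [ 0.07  0.77 -0.29  2.13  0.66  0.33 -0.8 ] open 0.34
```

```bash
python3 -m jog '[{"translation":[0,0,0.08],"twist":0,"claw":34},{"translation":[0.2,0,0],"twist":0,"claw":34},{"translation":[0.2,0,0],"twist":0,"claw":34},{"translation":[0.2,0,0],"twist":0,"claw":34},{"translation":[0.2,0,0],"twist":0,"claw":34},{"translation":[0.2,0,0],"twist":0,"claw":34},{"translation":[0.2,0,0],"twist":0,"claw":34},{"translation":[0.2,0,0],"twist":0,"claw":34},{"translation":[0.2,0,0],"twist":0,"claw":34},{"translation":[0.2,0,0],"twist":0,"claw":34},{"translation":[0.2,0,0],"twist":0,"claw":34},{"translation":[0.2,0,0],"twist":0,"claw":34},{"translation":[0.2,0,0],"twist":0,"claw":34},{"translation":[0.2,0,0],"twist":0,"claw":34},{"translation":[0.2,0,0],"twist":0,"claw":34},{"translation":[0.2,0,0],"twist":0,"claw":34},{"translation":[0.2,0,0],"twist":0,"claw":34}]'
python3 go.py .481 .237 .092 -2
```

```text
clock: 9.15
tool_pos: [0.476, 0.1308, 0.0915]
eef_rot: [0.719, 0.695, -0.0, 0.0]
contact_force: [-0.5, -1.4, 0.9]
opening: 0.342
t 9.15 pos [0.476  0.1308 0.0915] yaw -1.98 zaxis [-0. -0. -1.] shift now [ 2.66  0.03 -0.01] twist 0.0 shift after twist [ 2.66  0.03 -0.01] F [-0.5 -1.4  0.9] q [-0.19  0.78 -0.28  2.07  0.58  0.36 -0.97] open 0.34
```

```bash
python3 -m jog '[{"translation":[0.2,0,0],"twist":0,"claw":34},{"translation":[0.2,0,0],"twist":0,"claw":34},{"translation":[0.2,0,0],"twist":0,"claw":34},{"translation":[0.2,0,0],"twist":0,"claw":34},{"translation":[0.2,0,0],"twist":0,"claw":34},{"translation":[0.2,0,0],"twist":0,"claw":34},{"translation":[0.2,0,0],"twist":0,"claw":34},{"translation":[0.2,0,0],"twist":0,"claw":34},{"translation":[0.2,0,0],"twist":0,"claw":34},{"translation":[0.2,0,0],"twist":0,"claw":34},{"translation":[0.2,0,0],"twist":0,"claw":34},{"translation":[0.2,0,0],"twist":0,"claw":34},{"translation":[0.2,0,0],"twist":0,"claw":34},{"translation":[0.05,0,0],"twist":0,"claw":34},{"translation":[0,0,0],"twist":0,"claw":34}]'
python3 -m jog '[{"translation":[0,0,-0.6],"twist":0,"claw":34},{"translation":[0,0,-0.7],"twist":0,"claw":34},{"translation":[0,0,-0.7],"twist":0,"claw":34},{"translation":[-0.4,0,-0.6],"twist":0,"claw":34},{"translation":[-0.7,0.1,0],"twist":0,"claw":34},{"translation":[-0.7,0.1,0],"twist":0,"claw":34},{"translation":[-0.7,0.1,0],"twist":0,"claw":34},{"translation":[-0.7,0.1,0],"twist":0,"claw":34},{"translation":[-0.7,0.2,0],"twist":0,"claw":34},{"translation":[-0.7,0.2,0],"twist":0,"claw":34},{"translation":[-0.7,0.2,0],"twist":0,"claw":34},{"translation":[-0.7,0.2,0],"twist":0,"claw":34},{"translation":[-0.7,0.2,0],"twist":0,"claw":34},{"translation":[-0.7,0.2,0],"twist":0,"claw":34},{"translation":[-0.7,0,0],"twist":0,"claw":34},{"translation":[-0.4,0,0],"twist":0,"claw":34},{"translation":[0,0,0],"twist":0,"claw":34}]'
python3 -c "
from m import *
s=r.snapshot('scene');save({'img':s['img'][120:310,140:420]},'s2',2.5)
for l in lids(s): print(*l)"
python3 go.py .5395 -.124 .092 -2
```

```text
clock: 10.4
tool_pos: [0.4796, 0.2371, 0.0915]
eef_rot: [0.719, 0.695, 0.0, -0.0]
contact_force: [-0.5, 0.5, -0.6]
opening: 0.337
clock: 11.82
tool_pos: [0.5306, -0.1122, 0.1949]
eef_rot: [0.722, 0.692, -0.002, 0.001]
contact_force: [0.0, 0.3, -0.2]
opening: 0.34
[-0.8827 -1.1767  0.097 ] 3228 [137.6  19.2]
[-1.1625 -1.4929  0.097 ] 32 [115.8   2.5]
[-1.2162 -0.0929  0.097 ] 21 [318.1  17.1]
[-0.9284 -0.5295  0.097 ] 46 [238.6  26. ]
[-0.9497 -0.4052  0.097 ] 19 [259.5  26.6]
[-0.7295 -0.377   0.097 ] 392 [254.2  40.2]
[ 0.3997 -0.7967  0.097 ] 294 [ 63.8 138. ]
[ 0.5718 -0.4736  0.097 ] 490 [117.5 181.2]
[ 0.5441 -0.0756  0.097 ] 136 [237.7 197.4]
[0.5845 0.2585 0.097 ] 305 [346.  227.4]
t 11.87 pos [ 0.531  -0.1089  0.1951] yaw -2.27 zaxis [-0.001 -0.001 -1.   ] shift now [-0.37  0.23  2.58] twist -0.05 shift after twist [-0.37  0.23  2.58] F [-0.7  1.  -0.3] q [ 0.4   0.67 -0.48  1.85  0.45  0.72 -0.37] open 0.34
```

View pics/s2.png

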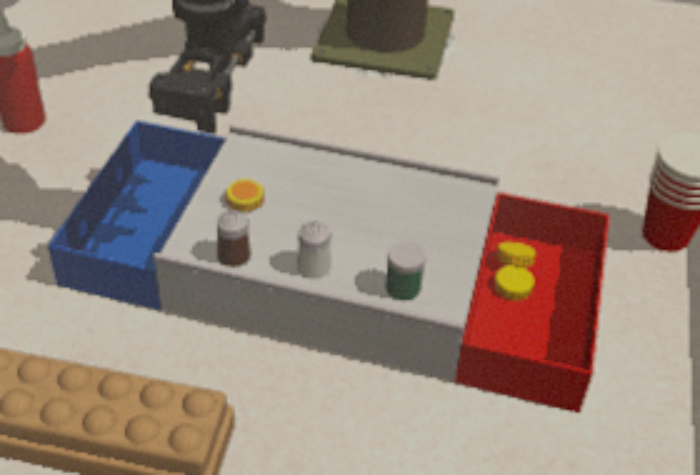

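B is also in the tub at (515,253), and only C remains at (245,193). Now lid C.

```bash
python3 -m jog '[{"translation":[-0.2,0.1,0],"twist":0,"claw":34},{"translation":[-0.17,0.12,0],"twist":-0.05,"claw":34},{"translation":[0,0,0],"twist":0,"claw":34},{"translation":[0,0,0.6],"twist":0,"claw":34},{"translation":[0,0,0.6],"twist":0,"claw":34},{"translation":[0,0,0.6],"twist":0,"claw":34},{"translation":[0,0,0.4],"twist":0,"claw":34},{"translation":[0,0,0.25],"twist":0,"claw":34},{"translation":[0,0,0.13],"twist":0,"claw":34},{"translation":[0,0,0],"twist":0,"claw":34}]'
python3 go.py .5515 .237 .0915 -2
```

```text
clock: 12.7
tool_pos: [0.5401, -0.1205, 0.0917]
eef_rot: [0.717, 0.697, -0.0, -0.0]
contact_force: [0.0, 0.1, 1.4]
opening: 0.341
t 12.7 pos [ 0.5401 -0.1205  0.0917] yaw -1.62 zaxis [-0.001  0.    -1.   ] shift now [8.94 0.03 0.01] twist 0.06 shift after twist [ 8.94 -0.03  0.01] F [0.  0.1 1.4] q [ 0.35  0.84 -0.37  1.89  0.57  0.52 -0.44] open 0.34
```

```bash
python3 -m jog '[{"translation":[0.2,0,0],"twist":0.06,"claw":34},{"translation":[0.2,0,0],"twist":0,"claw":34},{"translation":[0.2,0,0],"twist":0,"claw":34},{"translation":[0.2,0,0],"twist":0,"claw":34},{"translation":[0.2,0,0],"twist":0,"claw":34},{"translation":[0.2,0,0],"twist":0,"claw":34},{"translation":[0.2,0,0],"twist":0,"claw":34},{"translation":[0.2,0,0],"twist":0,"claw":34},{"translation":[0.2,0,0],"twist":0,"claw":34},{"translation":[0.2,0,0],"twist":0,"claw":34},{"translation":[0.2,0,0],"twist":0,"claw":34},{"translation":[0.2,0,0],"twist":0,"claw":34},{"translation":[0.2,0,0],"twist":0,"claw":34},{"translation":[0.2,0,0],"twist":0,"claw":34},{"translation":[0.2,0,0],"twist":0,"claw":34},{"translation":[0.2,0,0],"twist":0,"claw":34},{"translation":[0.2,0,0],"twist":0,"claw":34},{"translation":[0.2,0,0],"twist":0,"claw":34},{"translation":[0.2,0,0],"twist":0,"claw":34},{"translation":[0.2,0,0],"twist":0,"claw":34}]'
python3 go.py .5515 .237 .0915 -2
```

```text
clock: 14.37
tool_pos: [0.5458, 0.0395, 0.0923]
eef_rot: [0.72, 0.694, -0.0, 0.0]
contact_force: [0.8, -0.8, 0.9]
opening: 0.339
t 14.37 pos [0.5458 0.0395 0.0923] yaw -2.04 zaxis [-0. -0. -1.] shift now [ 4.94 -0.03  0.02] twist -0.01 shift after twist [ 4.94 -0.03  0.02] F [ 0.8 -0.8  0.9] q [ 0.03  0.82 -0.32  1.91  0.52  0.49 -0.69] open 0.34
```

```bash
python3 -m jog '[{"translation":[0.25,0,0.02],"twist":0,"claw":34},{"translation":[0.25,0,0],"twist":0,"claw":34},{"translation":[0.25,0,0],"twist":0,"claw":34},{"translation":[0.25,0,0],"twist":0,"claw":34},{"translation":[0.25,0,0],"twist":0,"claw":34},{"translation":[0.25,0,0],"twist":0,"claw":34},{"translation":[0.25,0,0],"twist":0,"claw":34},{"translation":[0.25,0,0],"twist":0,"claw":34},{"translation":[0.25,0,0],"twist":0,"claw":34},{"translation":[0.25,0,0],"twist":0,"claw":34},{"translation":[0.25,0,0],"twist":0,"claw":34},{"translation":[0.25,0,0],"twist":0,"claw":34},{"translation":[0.25,0,0],"twist":0,"claw":34},{"translation":[0.25,0,0],"twist":0,"claw":34},{"translation":[0.25,0,0],"twist":0,"claw":34},{"translation":[0.25,0,0],"twist":0,"claw":34},{"translation":[0.25,0,0],"twist":0,"claw":34},{"translation":[0.25,0,0],"twist":0,"claw":34},{"translation":[0.25,0,0],"twist":0,"claw":34},{"translation":[0.2,0,0],"twist":0,"claw":34}]'
python3 -m jog '[{"translation":[0,0,0],"twist":0,"claw":34},{"translation":[0,0,-0.6],"twist":0,"claw":34},{"translation":[0,0,-0.7],"twist":0,"claw":34},{"translation":[0,0,-0.7],"twist":0,"claw":34},{"translation":[0,0,-0.7],"twist":0,"claw":34},{"translation":[-0.7,-0.3,-0.5],"twist":0,"claw":34},{"translation":[-0.7,-0.3,0],"twist":0,"claw":34},{"translation":[-0.7,-0.3,0],"twist":0,"claw":34},{"translation":[-0.7,-0.3,0],"twist":0,"claw":34},{"translation":[-0.7,-0.3,0],"twist":0,"claw":34},{"translation":[-0.7,-0.3,0],"twist":0,"claw":34},{"translation":[-0.5,0,0],"twist":0,"claw":34},{"translation":[0,0,0],"twist":0,"claw":34},{"translation":[0,0,0],"twist":0,"claw":34}]'
python3 - <<'E'
from m import *
s=r.snapshot('scene');save({'img':s['img'][120:310,140:420]},'s3',2.5)
t=r.snapshot("top")
for n,z in dict(lid_a=.012,salt_shaker=.085,pepper_shaker=.085,spice_tin=.085,ketchup=0,mustard=0,cup_stack=0).items():
    for d in r.spot_point(n,"top")[:3]:
        a,b=d["location"];print(n,round(d["confidence"],2),np.round([b,a]),px2w(t,b,a,z).round(4))
E
```

```text
clock: 16.03
tool_pos: [0.5528, 0.2383, 0.0915]
eef_rot: [0.719, 0.695, 0.0, -0.0]
contact_force: [-0.1, -0.2, -0.7]
opening: 0.337
clock: 17.2
tool_pos: [0.4743, 0.0499, 0.2196]
eef_rot: [0.721, 0.693, -0.0, 0.0]
contact_force: [0.2, 0.2, 0.6]
opening: 0.342
lid_a 0.65 [186. 161.] [0.6696 0.2499 0.012 ]
lid_a 0.56 [185. 198.] [0.5181 0.2519 0.012 ]
lid_a 0.41 [183. 208.] [0.4782 0.2603 0.012 ]
salt_shaker 0.44 [239. 167.] [0.618  0.0324 0.085 ]
spice_tin 0.41 [210. 162.] [0.6442 0.1446 0.085 ]
ketchup 0.64 [365. 230.] [ 0.3698 -0.463   0.    ]
mustard 0.74 [374. 192.] [ 0.5244 -0.5101  0.    ]
mustard 0.22 [301. 191.] [ 0.535  -0.2131  0.    ]
cup_stack 0.96 [136. 237.] [0.3657 0.4527 0.    ]
```

View pics/s3.png

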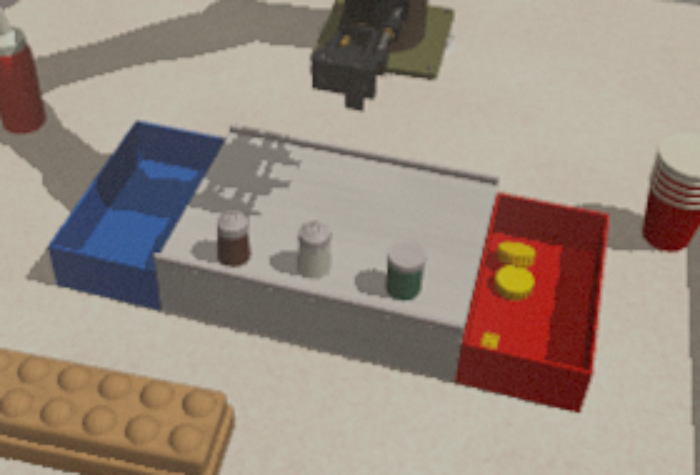

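All three seem to be in the tub. C rolled to the corner at (490,340), so I'm checking it from the top and confirming it has settled.

```bash
python3 -c "
from m import *
t=r.snapshot('top');save({'img':t['img'][140:240,140:340]},'t3',4)
s=r.snapshot('scene')
for z in (.012,.03): print(px2w(s,140+490/2.5,120+340/2.5,z).round(3))"
```

```text
[0.623 0.246 0.012]
[0.639 0.246 0.03 ]
```

View pics/t3.png

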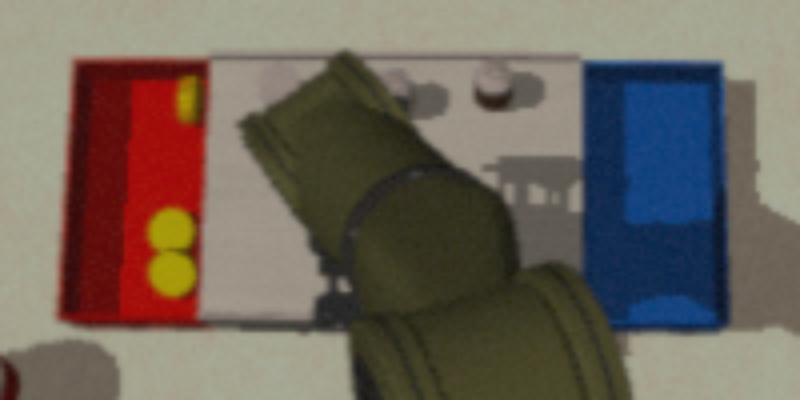

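The top view shows all three lids inside the red tub, at (172,228), (172,275) and (190,100). The third is on edge against the wall, well below the rim. The blue tub is empty. Handing in.

```bash
python3 -m jog '[{"translation":[0,0,0],"twist":0,"claw":34},{"translation":[0,0,0],"twist":0,"claw":34}]'
python3 -c "
from h import *
print(r.finish_job())"
```

```text
clock: 17.92
tool_pos: [0.4742, 0.0513, 0.2195]
eef_rot: [0.72, 0.694, -0.0, 0.0]
contact_force: [0.2, 0.3, -0.0]
opening: 0.338
the job is handed in; nothing more can be done
None
```

All three lids are in the red wash tub. I swept them one at a time along the ledge and off its end with the part-open fingers, without gripping or lifting any. I handed the job in at about 18 s.

- **Lids:** two lie flat on the tub floor. The third rolled to the far corner and stands on edge against the wall, inside and below the rim.
- **Everything else:** the blue tub is empty and the ledge is clear. The last scene picture showed the shakers and tin standing where they were.
- **Forces:** the force readings stayed under about 2 N wherever I read them, at the end of each move.
- **Checks that disagreed:**
    - In the last top view the detector did not report the pepper shaker, but the shaker is plainly visible standing in place.
    - The detector put the ketchup about 25 mm and the mustard about 13 mm from their first readings. I put that down to detector noise, as the arm went nowhere near them after the first pass well above. I did not confirm it with a closer picture.

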